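# Set the blow-off air: aim the nozzle, seat the valve, open it two turns and hold

## Robot

A 6-joint arm with a two-finger parallel gripper is mounted at the origin on the work surface. World frame = base frame: x ahead of the robot, y to its left, z up, the work surface at z = 0. Lengths are in mm, angles in rad, forces in N, time in s.
With the tool pointing down it reaches from about 300 to 775 mm from the base axis. Payload 14.6 kg.
Tool frame: the origin (TCP) lies at the very end of the fingers, on their centre line; the grasp point (between the pads) lies manip.pinch_z behind it (manip.pinch_z is the distance from the TCP to the grasp point, in mm); z points along the fingers, y is the line along which they close (so a half turn about z gives the same grasp; the last joint's range is limited). The gripper opens to 85 mm and grips with 20 to 120 N. Pads are 22 mm wide; open, the fingers measure 114 mm over their backs; the gripper's body (76 mm by 85 mm) begins 54 mm behind the grasp point. The pads swing forward as they close: fully open they stand 13 mm farther back than shut.
Start: joints at [-1.224, 0.3, 1.521, -0, 1.321, -0.067], TCP at [221.143, -503.573, 231.281] pointing down, gripper open.
Joint ranges: [-3.03, 3.03], [-0.79, 2.21], [0.23, 2.52], [-1.04, 4.18], [0, 3.07], [-2.55, 2.55]. Speed limits (rad/s): [2.22, 2.22, 2.57, 3.14, 3.14, 3.14].

## Interface

Orientations are given as a unit quaternion [w, x, y, z].
In Python, from plant import sense, viewer, workorder, manip gives the robot as it stands.
- The arm moves only by the shell command python3 -m crank 'ROWS' [FORCE]. ROWS is a JSON object of lists of equal length, an entry for each row: "fingers": the closure, from 0 (fully open) to 1 (shut); "offset": the shift along the world's x, y, z in m, a list of three; "roll": the turn about the world's z in rad. A call has 1 to 5 rows; each row shifts and turns the commanded pose from where the row before left it; what a row does not reach is not made up. A row lasts 1/12 s, in which the tool goes at most 41.7 mm and 7.16 degrees, less where a joint would pass 70% of its speed; a pose out of reach is approached as far as the arm can. A call is refused whole if a number of a shift passes 0.0417 or a number of a turn 0.125, either way. A call with a gripper value outside its range is refused whole. The fingers move at their own pace and stop on an object; FORCE is the grip in N (left out, the last holds). Time passes only in rows, so rows that do not move let the fingers close. It gives the time, the measured TCP pose, the force, the opening and the grip force at its end, in the units of the state.
- sense(): the state, without advancing time (a new reading comes with each control period).
- viewer.get_image(name): name is "scene" or "side" or "wrist"; returns a dict with "frame" (400x640x3 uint8, red, green, blue), "intrinsics" (3x3 intrinsics, pixels), "extrinsics" (4x4, takes a point from camera to world coordinates). Camera axes: x right, y down, z forward; pixel columns grow to the right and rows downward; lengths in mm; the calibration is good to about 2 mm. A picture is of the moment at which its call begins. There is no depth.
- workorder.job_done(): hands the job in; it is judged then, once.
The state is a dict: "t": time; "joint_positions": joint angles; "qd": joint speeds; "tau": joint torques, N m; "tool_pos": TCP position; "tool_rot": TCP orientation; "ft_force": force on the tool from outside, world axes, zero at the start; "wrist_torque": the same for the moment, N m; "width": opening from 0.0 (shut) to 1.0 (fully open); "grasp_force": force on a finger pad.
Only numpy, scipy, OpenCV 4.12 (cv2) and the standard library are available. Lean on these libraries where they do the work, as an engineer would, in place of code of your own. Each camera call takes 0.05 s, during which the arm holds its last target. There are 200 camera calls.

## Task

The main air is off; set up the bench blow-off for cleaning sign pieces: first turn the blue flat-jet nozzle on its swivel until it faces the red mark on the disc beneath it. Then wind the red valve handwheel clockwise by its black handle until it is shut hard on its stop, and back it off anticlockwise exactly two full turns. Finish still gripping the handle there, holding the setting ready for a mate to nip up the lock nut, with the nozzle still on its mark and the other things on the bench left undisturbed.

Things in the scene. Friction and masses are not known exactly. Their poses are not given: they have to be found in the camera images.
- station: fixed pipe run on the bench, along its own y: brass globe valve under the origin's vertical (origin on the bench, below the valve's stem), nozzle riser 240 mm to its -y, filter regulator (to 223 mm high) 235 mm to its +y, main cock and drop pipe to 370 mm. Pipe axis 75 mm high. Its +x points away from the robot, more or less
- valve_axis (a point): point on the upright axis of the handwheel, 200 mm above the bench: the height at which the middle of the handle goes round. Wheel rim 104 mm across its middle line, 13 mm thick, its middle plane 160 mm and its top 167 mm above the bench, hub top 170
- wheel (a joint): handwheel angle in rad: 0 = shut hard on the stop (the handle then lies towards the station's +x from the axis), grows anticlockwise seen from above as the valve opens, 6.283 a turn, open stop at 22.0. Starts between 1 and 6.2. It stays where it is left; turning takes about 2.5 N at the handle
- handle_mid (a point): middle of the black upright handle on the wheel: a cylinder 22 mm across and 54 long, standing from 170 to 224 mm above the bench, its axis 52 mm from the wheel's axis. The handle revolves freely on its own axis, so a gripper that holds it need not turn as it winds. The point lies on its axis, 199 mm above the bench; x axis: outward from the wheel's axis
- handle: the revolving black handle itself; origin on its axis, 169 mm above the bench
- nozzle (a joint): swivel angle of the nozzle in rad: 0 = facing the red mark exactly, grows anticlockwise seen from above, stops at -1.8 and 1.8. Starts between 0.55 and 1.35. Stiff enough (0.08 N m) to stay where it is left
- nozzle_grip (a point): point on the nozzle's upright swivel axis, 162 mm above the bench, in the middle of the part of its brass head to grip: a block with two flats 24 mm apart (across its y), 30 long (its x), from 130 to 180 mm above the bench. Site x axis: the way the jet points, z up
- nozzle_tip (a point): slot at the end of the blue flat nozzle, 75 mm from the swivel axis, 139 mm above the bench; the nozzle is 13 mm wide at the head and 44 mm wide at the slot, its top 145 mm above the bench
- index_mark (a point): outer end of the red mark on the white graduated disc (76 mm across, top 120 mm above the bench), 36 mm from the swivel axis on the station's -y side; the nozzle faces it when the tip stands straight out over it
- sign_arrow: brass-sided white channel-sign arrow, 96 x 90 mm, 40 high, lying in the aluminium tray (160 x 150 mm, 22 high) beyond the nozzle's mark; origin under its middle
- sign_star: brass-sided white five-pointed star, 100 mm across, 35 high, loose on the bench; origin under its middle
- sign_ring: brass ring, 104 mm outside, 35 high, loose on the bench; origin under its middle
- spray_can: spray can, 65 mm across, 190 high, standing; origin under its middle
- battery: black drill battery with blue band, 75 x 115 mm, 60 high; origin under its middle
- tape: yellow tape measure, 68 x 42 mm, 62 high; origin under its middle
- driver: orange screwdriver lying on the bench, about 0.2 m long along its x; origin near its middle
- rivet_jar: clear jar with a steel lid, 60 mm across, 75 high; origin under its middle

How it is judged (in metres and radians):
On the way, in this order (a step that is already met when the one before it is completed fails the run):
1. the nozzle has been turned to face the red mark, within 0.12 rad (7 degrees) (value of joint nozzle between -0.12 and 0.12 rad), for 0.2 s.
2. then the valve has been wound shut onto its stop, within 0.05 rad (value of joint wheel below 0.05 rad), for 0.2 s.
At the end, for the whole second after the job is handed in: The wheel stands still two turns (12.57 rad, within 0.25 rad) open from its stop, the fingers hold its handle (contact over 3 N), and the nozzle still faces the mark within 0.12 rad (all of step 1 and value of joint wheel between 12.316 and 12.816 rad and velocity of joint wheel between -0.1 and 0.1 rad/s and contact force between the fingers and handle above 3 N); the arm keeps its last pose, push and grip.
It fails at once if one of the loose things on the bench is shifted by more than 30 mm or tipped over (distance of any of sign_arrow, sign_star, sign_ring, spray_can, battery, tape, driver, rivet_jar from where it was at the start of the episode above 0.03 m or angle between any of spray_can, rivet_jar's own z axis and vertical above 0.5 rad).
It also fails if it takes over 72 s, if anything falls off the work surface, if the arm or the gripper's body presses on something with over 40 N, if the wrist force passes 120 N, or if a joint passes its speed limit or range.

## Working session

There is one attempt and no reset: what is moved stays moved. The work goes in short steps, Python scripts to look and compute and a shell command to move; the robot and the scene stay as the last step left them, time stands still between calls to the robot, and variables do not carry over. Pictures are saved under pics/ and viewed, at most 10 in all, crops included, and the job is handed in when it is done.

```bash
mkdir -p pics; ls; python3 - <<'E'
from plant import sense, viewer, workorder, manip
import cv2
print(manip.pinch_z); s=sense(); print(s)
for n in ["scene","side"]:
    d=viewer.get_image(n); cv2.imwrite(f"pics/{n}0.png",d["frame"][:,:,::-1]); print(n,d["intrinsics"],d["extrinsics"])
E
```

```text
pics
18.700000000000003
{'t': 0.0, 'joint_positions': array([-1.22361683e+00,  3.00493765e-01,  1.52157385e+00, -1.64381985e-05,
        1.32068035e+00, -6.65850282e-02]), 'qd': array([-4.10120316e-04, -5.61317268e-04, -3.79705694e-04, -2.35440963e-04,
       -2.33350189e-03,  4.83932035e-05]), 'tau': array([-1.64375233e-03, -5.43505275e+01, -3.61798704e+01, -1.56429055e-04,
        3.97782118e-03,  2.86464092e-05]), 'tool_pos': array([ 221.05678239, -503.3743225 ,  230.71193426]), 'tool_rot': array([-5.70869115e-04,  9.78675501e-01,  2.05411610e-01, -8.86622009e-05]), 'ft_force': array([ 0.30996197, -0.75377109, -0.23929011]), 'wrist_torque': array([-0.0123923 ,  0.03895403,  0.03458414]), 'grasp_force': 0.0, 'width': 0.9995347590866437}
scene [[509.00830862   0.         320.02684887]
 [  0.         509.00830862 191.64020289]
 [  0.           0.           1.        ]] [[-2.99697279e-01  5.00843419e-01 -8.11995942e-01  1.82967681e+03]
 [ 9.54005317e-01  1.63968449e-01 -2.50974505e-01  4.66684017e+02]
 [ 7.44278626e-03 -8.49864823e-01 -5.26948183e-01  9.75245048e+02]
 [ 0.00000000e+00  0.00000000e+00  0.00000000e+00  1.00000000e+00]]
side [[483.87093624   0.         314.51764902]
 [  0.         483.87093624 200.13152119]
 [  0.           0.           1.        ]] [[-9.09188989e-01 -2.44818358e-01  3.36807592e-01  1.74785035e+02]
 [-4.16342361e-01  5.23119441e-01 -7.43643119e-01  9.20097860e+02]
 [ 5.86688828e-03 -8.16339404e-01 -5.77542689e-01  8.27266064e+02]
 [ 0.00000000e+00  0.00000000e+00  0.00000000e+00  1.00000000e+00]]
```

View pics/scene0.png

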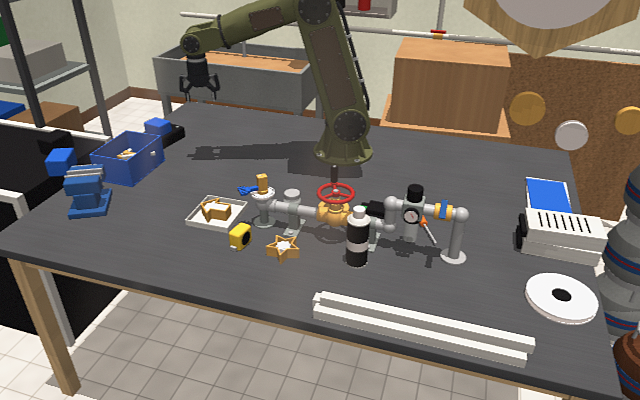

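View pics/side0.png

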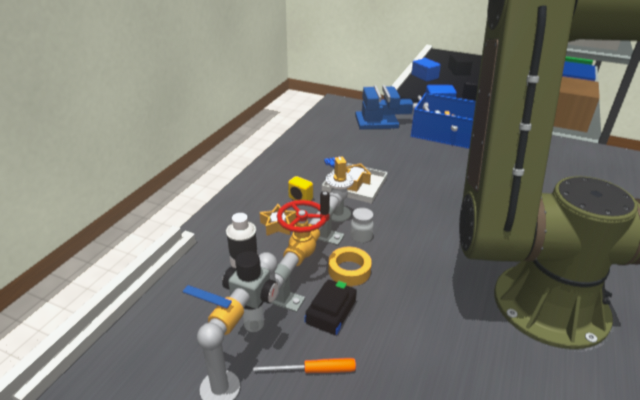

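The scene view shows the red wheel at about (336,194), its handle at (334,173), the brass nozzle head at (263,183) and the blue jet at (248,191). In the side view the wheel is at (302,215), the handle at (325,203) and the nozzle head at (341,168).

```bash
cat > h.py <<'E'
import numpy as np, cv2
from plant import sense, viewer, workorder, manip
def shot(n):
    d=viewer.get_image(n); return d["frame"],d["intrinsics"],d["extrinsics"]
def ray(v,uv):
    f,K,T=v; p=np.c_[np.atleast_2d(uv).astype(float),np.ones(len(np.atleast_2d(uv)))]
    return T[:3,3],(p@np.linalg.inv(K).T)@T[:3,:3].T
def plane(v,uv,z):
    o,d=ray(v,uv); return o+d*((z-o[2])/d[:,2])[:,None]
def meet(v1,p1,v2,p2):
    o1,d1=ray(v1,p1);o2,d2=ray(v2,p2);d1=d1[0];d2=d2[0]
    s=np.linalg.lstsq(np.c_[d1,-d2],o2-o1,rcond=None)[0]
    a,b=o1+s[0]*d1,o2+s[1]*d2; return (a+b)/2,np.linalg.norm(a-b)
def px(v,P):
    f,K,T=v; c=T[:3,:3].T@(np.asarray(P,float)-T[:3,3]); q=K@c; return q[:2]/q[2]
def hsv(v,lo,hi,box):
    m=cv2.inRange(cv2.cvtColor(v[0],cv2.COLOR_RGB2HSV),lo,hi); o=m*0; x0,y0,x1,y1=box; o[y0:y1,x0:x1]=m[y0:y1,x0:x1]; return o
def pts(m): y,x=np.nonzero(m); return np.c_[x,y]
E
python3 - <<'E'
from h import *
S=shot("scene");D=shot("side")
for n,v,box in (("scene",S,(305,175,370,215)),("side",D,(265,190,345,240))):
    m=hsv(v,(0,150,60),(6,255,255),box)|hsv(v,(173,150,60),(180,255,255),box)
    c=max(cv2.findContours(m,cv2.RETR_EXTERNAL,cv2.CHAIN_APPROX_NONE)[0],key=cv2.contourArea)[:,0]
    c=cv2.convexHull(c)[:,0]
    P=plane(v,c,160)[:,:2]; e=cv2.fitEllipse(P.astype(np.float32)); print(n,"wheel",e)
    for nm,lo,hi,b in (("blue",(100,120,60),(130,255,255),(230,170,275,205) if n=="scene" else (318,150,345,175)),
                    ("brass",(12,120,60),(25,255,255),(252,170,275,196) if n=="scene" else (330,153,350,185)),
                    ("black",(0,0,0),(180,255,60),(325,160,345,190) if n=="scene" else (315,185,335,218))):
        q=pts(hsv(v,lo,hi,b)); print(n,nm,len(q),q.min(0),q.max(0),q.mean(0))
a=cv2.resize(S[0][155:235,220:360],(560,320),interpolation=cv2.INTER_CUBIC)
b=cv2.resize(D[0][145:245,255:395],(560,400),interpolation=cv2.INTER_CUBIC)
im=cv2.resize(np.vstack([a,b]),(467,600)); cv2.imwrite("pics/crop1.png",im[:,:,::-1])
E
```

```text
scene wheel ((562.1466674804688, 124.04035949707031), (114.11099243164062, 121.79719543457031), 109.79046630859375)
scene blue 132 [237 185] [257 195] [246.57575758 189.42424242]
scene brass 185 [256 174] [267 194] [262.01081081 183.71891892]
scene black 95 [331 166] [337 182] [333.74736842 173.96842105]
side wheel ((565.7639770507812, 126.42317962646484), (116.83993530273438, 120.04024505615234), 25.769784927368164)
side blue 66 [324 157] [333 166] [329.40909091 161.16666667]
side brass 246 [334 157] [349 180] [340.38211382 169.10162602]
side black 142 [321 194] [328 213] [324.45070423 203.76760563]
```

View pics/crop1.png

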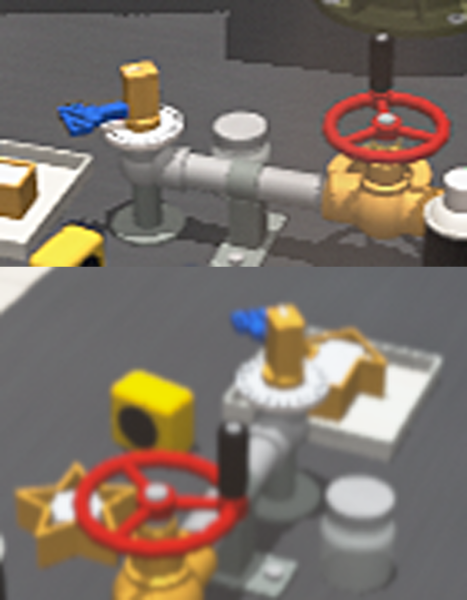

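The crop shows a clean wheel, the handle on the robot side of the wheel, and the blue jet pointing at roughly -y. Next I'll triangulate the points.

```bash
python3 - <<'E'
from h import *
S=shot("scene");D=shot("side")
W=np.array([564,125.2])
# handle: top/mid
H,e=meet(S,(333.7,174),D,(324.5,203.8)); print("handle",H,e,H[:2]-W,np.linalg.norm(H[:2]-W))
for u,uu in (((262,183.7),(340.4,169.1)),):
    B,e=meet(S,u,D,uu); print("brass",B,e)
T,e=meet(S,(246.6,189.4),D,(329.4,161.2)); print("blue",T,e)
print("blue on plane139", plane(S,(246.6,189.4),139),plane(D,(329.4,161.2),139), plane(S,(237.5,189),141))
# white disc centre: mask
for v,b in ((S,(240,175,285,205)),(D,(315,165,365,200))):
    m=hsv(v,(0,0,150),(180,60,255),b); q=pts(m); P=plane(v,q,120); print("disc",len(q),P.min(0),P.max(0),P.mean(0))
a=B[:2]-W; L=np.linalg.norm(a); print("valve->nozzle",a,L)
yaw=np.arctan2(-a[1],-a[0])-np.pi/2; ix=np.array([np.cos(yaw),np.sin(yaw)])
print("station yaw",yaw)
hd=H[:2]-W; print("wheel ang",(np.arctan2(hd[1],hd[0])-yaw)%(2*np.pi))
j=T[:2]-B[:2]; print("jet ang rel mark",(np.arctan2(j[1],j[0])-np.arctan2(a[1],a[0])))
# station features at 75: white/others; reproject check
print(px(S,[*W,170]),px(D,[*W,170]),px(S,[*(W+a*240/L),180]),px(D,[*(W+a*240/L),180]))
w=shot("wrist"); print(w[2]); cv2.imwrite("pics/w0.png",w[0][:,:,::-1])
E
```

```text
handle [517.84813917 105.89618291 194.57332592] 3.8233867536955364 [-46.15186083 -19.30381709] 50.02630919891407
brass [ 567.93403161 -114.88626721  148.39339462] 1.0884941486820783
blue [ 612.81851107 -146.84802337  145.89236187] 3.98370016623832
blue on plane139 [[ 599.96007192 -154.28680102  139.        ]] [[ 616.70891279 -154.02202707  139.        ]] [[ 609.55591268 -180.80633348  141.        ]]
disc 239 [ 472.28221103 -167.86336386  120.        ] [652.75892304 -24.07073811 120.        ] [590.89593776 -94.4479757  120.        ]
disc 611 [ 479.94302824 -189.76470967  120.        ] [607.88686182 -11.77188008 120.        ] [ 548.72500843 -100.22630942  120.        ]
valve->nozzle [   3.93403161 -240.08626721] 240.11849638325006
station yaw 0.016384442242339592
wheel ang 3.5213624619152615
jet ang rel mark 0.9356183129858316
[335.76598589 189.80341531] [302.75851799 211.30317813] [261.58972606 175.17227316] [340.92061835 158.70842291]
[[ 4.02196668e-01 -8.83666848e-01 -2.39521903e-01  2.82241926e+02]
 [-9.15553255e-01 -3.88268939e-01 -1.04926016e-01 -4.76793522e+02]
 [-2.79273479e-04  2.61495951e-01 -9.65204532e-01  3.73992294e+02]
 [ 0.00000000e+00  0.00000000e+00  0.00000000e+00  1.00000000e+00]]
```

```bash
R='{"fingers":[0,0,0,0,0],"offset":[[0.0204,0.0228,0],[0.0204,0.0228,0],[0.0204,0.0228,0],[0.0204,0.0228,0],[0.0204,0.0228,0]],"roll":[0.124,0.124,0.124,0.124,0.124]}' ; true
python3 -m crank '{"fingers":[0,0,0,0,0],"offset":[[0.0204,0.0228,0],[0.0204,0.0228,0],[0.0204,0.0228,0],[0.0204,0.0228,0],[0.0204,0.0228,0]],"roll":[0.124,0.124,0.124,0.124,0.124]}'
python3 -m crank '{"fingers":[0,0,0,0,0],"offset":[[0.0204,0.0228,0],[0.0204,0.0228,0],[0.0204,0.0228,0],[0.0204,0.0228,0],[0.0204,0.0228,0]],"roll":[0.124,0.124,0.124,0.124,0.124]}'
python3 -m crank '{"fingers":[0,0,0,0,0],"offset":[[0.0204,0.0228,0],[0.0204,0.0228,0],[0.0204,0.0228,0],[0.0204,0.0228,0],[0.0204,0.0228,0]],"roll":[0.124,0.124,0.124,0.124,0.124]}'
python3 -m crank '{"fingers":[0,0,0,0],"offset":[[0.0204,0.0228,0],[0.0204,0.0228,0],[0,0,0],[0,0,0]],"roll":[0.124,0.124,0,0]}'
python3 - <<'E'
from h import *
s=sense(); print(s["t"],s["tool_pos"],s["tool_rot"],s["joint_positions"])
v=shot("wrist"); cv2.imwrite("pics/w1.png",v[0][:,:,::-1]); print(v[1],v[2])
print(px(v,[568,-115,180]))
E
```

```text
t: 0.77
tool_pos: [323.8, -388.4, 231.3]
tool_rot: [0.0, 0.868, 0.497, -0.0]
ft_force: [0.9, 0.1, 0.1]
width: 1.0
grasp_force: 0.0
t: 1.18
tool_pos: [426.0, -274.3, 231.4]
tool_rot: [0.0, 0.675, 0.738, 0.0]
ft_force: [-0.2, 0.2, -0.0]
width: 1.001
grasp_force: 0.0
t: 1.6
tool_pos: [528.0, -160.2, 231.3]
tool_rot: [0.0, 0.418, 0.909, 0.0]
ft_force: [0.8, -1.2, 0.6]
width: 0.999
grasp_force: 0.0
t: 1.93
tool_pos: [568.3, -115.0, 230.8]
tool_rot: [-0.0, 0.304, 0.953, -0.0]
ft_force: [-0.3, 0.3, -1.0]
width: 0.999
grasp_force: 0.0
1.9333 [ 568.33301116 -114.9572885   230.81674121] [-3.40409189e-04  3.04213068e-01  9.52603952e-01 -5.95265353e-05] [-2.62703866e-01  3.67340070e-01  1.43261280e+00 -8.96707381e-05
  1.34232539e+00 -1.21525535e+00]
[[347.08539782   0.         324.78505435]
 [  0.         347.08539782 197.40436212]
 [  0.           0.           1.        ]] [[ 5.79468561e-01  7.86212349e-01  2.14677270e-01  5.14596607e+02]
 [ 8.14994245e-01 -5.59247388e-01 -1.51745641e-01 -7.64025147e+01]
 [ 7.53405514e-04  2.62892567e-01 -9.64824819e-01  3.73745876e+02]
 [ 0.00000000e+00  0.00000000e+00  0.00000000e+00  1.00000000e+00]]
[323.66842909 218.87939943]
```

View pics/w1.png

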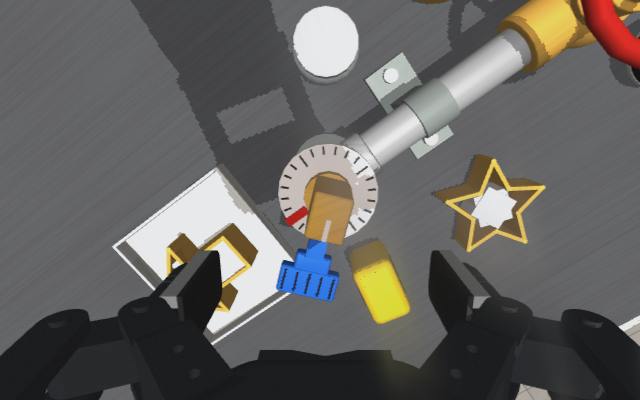

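The wrist view shows the graduated disc around (328,193), the red mark at (297,215), the blue jet to its slot end at (307,290), and the yellow tape at (378,282).

```bash
python3 - <<'E'
from h import *
v=shot("wrist")
rm=hsv(v,(0,150,80),(8,255,255),(270,190,330,235))|hsv(v,(172,150,80),(180,255,255),(270,190,330,235))
R=plane(v,pts(rm),120); print("red mean",R.mean(0))
bm=hsv(v,(100,150,60),(130,255,255),(260,230,350,310)); q=pts(bm)
r=cv2.minAreaRect(q.astype(np.float32)); print(r)
B=plane(v,q,145); bb=cv2.minAreaRect(B[:,:2].astype(np.float32)); print("blue rect",bb)
sb=hsv(v,(12,110,60),(25,255,255),(295,165,365,250)); qb=pts(sb)
# bright top face of block
g=cv2.cvtColor(v[0],cv2.COLOR_RGB2HSV)
W=np.array([564,125.2])
for N in (np.array([567.9,-114.9]),):
    a=N-W; m=np.arctan2(a[1],a[0]); rr=R.mean(0)[:2]-N
    print("mark dir",m,"red dir",np.arctan2(rr[1],rr[0]),np.linalg.norm(rr))
    d=B[:,:2]-N; n=np.linalg.norm(d,axis=1); s=n>50; t=d[s].mean(0)
    print("tip dir",np.arctan2(t[1],t[0]),n.max(), "block->mean",np.arctan2(*(d.mean(0)[::-1])))
# disc
dm=hsv(v,(0,0,150),(180,70,255),(270,140,385,250)); 
c=max(cv2.findContours(dm,cv2.RETR_EXTERNAL,cv2.CHAIN_APPROX_NONE)[0],key=cv2.contourArea)[:,0]
print("disc",cv2.minEnclosingCircle(plane(v,c,120)[:,:2].astype(np.float32)))
cv2.imwrite("pics/w1c.png",cv2.resize(v[0][130:310,250:410],(640,720))[:600,:,::-1])
print("pred",px(v,[567.9,-114.9,120]),px(v,[567.9,-114.9,180]))
E
```

```text
red mean [ 570.38796723 -142.54189369  120.        ]
((312.2411804199219, 267.6646728515625), (58.67969512939453, 56.944252014160156), 12.528807640075684)
blue rect ((603.15869140625, -151.4755401611328), (42.694496154785156, 45.09513854980469), 40.67060470581055)
mark dir -1.5545545231342268 red dir -1.4810310901985209 27.753635215589757
tip dir -0.8164148178603073 76.00385367350322 block->mean -0.8127553437606124
disc ((563.40087890625, -103.61725616455078), 46.50059127807617)
pred [325.27479253 192.87750142] [325.4825618 218.3992511]
```

```bash

python3 -m crank '{"fingers":[0,0,0,0,0],"offset":[[0.001,0,-0.02],[0,0,-0.024],[0,0,-0.024],[0,0,-0.02],[0,0,0]],"roll":[-0.11,-0.11,0,0,0]}' 30
python3 -m crank '{"fingers":[0.5,0.7,1,1,1],"offset":[[0,0,0],[0,0,0],[0,0,0],[0,0,0],[0,0,0]],"roll":[0,0,0,0,0]}' 30
python3 -m crank '{"fingers":[1,1,1,1,1],"offset":[[0,0,0],[0,0,0],[0,0,0],[0,0,0],[0,0,0]],"roll":[0,0,0,0,0]}' 30
```

```text
t: 2.45
tool_pos: [566.8, -116.6, 139.6]
tool_rot: [-0.003, 0.409, 0.913, -0.001]
ft_force: [-1.5, -0.1, -0.4]
width: 1.001
grasp_force: 0.0
t: 2.87
tool_pos: [569.8, -115.7, 144.6]
tool_rot: [0.001, 0.408, 0.913, 0.001]
ft_force: [33.0, 40.1, 19.5]
width: 0.3
grasp_force: 26.7
t: 3.28
tool_pos: [570.8, -114.7, 144.9]
tool_rot: [0.002, 0.407, 0.913, 0.001]
ft_force: [12.6, 10.7, 3.4]
width: 0.277
grasp_force: 35.8
```

```bash

python3 -m crank '{"fingers":[1,1,1,1,1],"offset":[[0.001,0.001,0],[0.0005,0,0],[0,0,0],[0,0,0],[0,0,0]],"roll":[-0.119,-0.119,-0.119,-0.119,-0.119]}' 30
python3 -m crank '{"fingers":[1,1,1,1,1],"offset":[[0,0,0],[0,0,0],[0,0,0],[0,0,0],[0,0,0]],"roll":[-0.121,0,0,0,0]}' 30
python3 - <<'E'
from h import *
v=shot("wrist"); s=sense(); q=s["tool_rot"]; print(2*np.arctan2(q[2],q[1])-np.pi/2,s["joint_positions"])
cv2.imwrite("pics/w2.png",v[0][:,:,::-1])
E
```

```text
t: 3.7
tool_pos: [569.7, -115.1, 144.8]
tool_rot: [-0.0, 0.66, 0.752, -0.001]
ft_force: [-15.6, 0.5, 16.1]
width: 0.279
grasp_force: 37.2
t: 4.12
tool_pos: [569.5, -115.2, 144.8]
tool_rot: [-0.001, 0.702, 0.712, -0.001]
ft_force: [-17.5, 0.9, 15.9]
width: 0.278
grasp_force: 37.3
0.014915765376874779 [-2.62189824e-01  4.50830799e-01  1.52375221e+00 -9.57215136e-04
  1.16884275e+00 -2.76730303e-01]
```

View pics/w2.png

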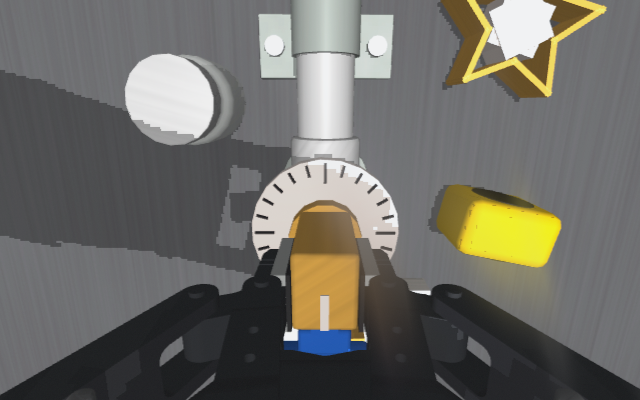

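The jet and block now line up with the pipe, the block is centred at about x=325, and the red mark is hidden under the jet. Next I'll let go, rise, and check from above.

```bash

python3 -m crank '{"fingers":[0.5,0,0,0,0],"offset":[[0,0,0],[0,0,0],[0,0,0],[0,0,0],[0,0,0]],"roll":[0,0,0,0,0]}'
python3 -m crank '{"fingers":[0,0,0,0,0],"offset":[[0,0,0.03],[0,0,0.035],[0,0,0.035],[0,0,0.03],[0,0,0]],"roll":[0,0,0,0,0]}'
python3 - <<'E'
from h import *
v=shot("wrist"); s=sense(); print(s["tool_pos"])
bm=hsv(v,(100,150,60),(130,255,255),(240,200,420,330)); q=pts(bm); B=plane(v,q,145); print(len(q),cv2.minAreaRect(B[:,:2].astype(np.float32)), B.mean(0))
rm=hsv(v,(0,150,80),(8,255,255),(270,150,380,300)); print("red vis",rm.any() and pts(rm).mean(0))
m=hsv(v,(12,110,60),(25,255,255),(290,150,365,260))
c=max(cv2.findContours(m,cv2.RETR_EXTERNAL,cv2.CHAIN_APPROX_NONE)[0],key=cv2.contourArea); print("block",cv2.minAreaRect(c))
S=shot("scene");D=shot("side")
print("can top scene",plane(S,(357,211),190),"side",plane(D,(239.5,219),190))
a=v[0]; b=cv2.resize(S[0][150:290,220:460],(480,280)); 
cv2.imwrite("pics/c3.png",np.vstack([a[100:400],np.pad(b,((0,0),(0,160),(0,0)))])[:,:,::-1])
E
```

```text
t: 4.58
tool_pos: [570.5, -114.9, 143.2]
tool_rot: [0.0, 0.702, 0.712, 0.0]
ft_force: [-0.4, 0.3, -0.3]
width: 0.959
grasp_force: 0.0
t: 5.0
tool_pos: [571.9, -115.3, 279.9]
tool_rot: [0.004, 0.702, 0.712, 0.002]
ft_force: [-0.3, -0.6, 1.0]
width: 0.996
grasp_force: 0.0
[ 571.29828784 -115.14780377  276.52285732]
1592 ((570.4286499023438, -162.19850158691406), (41.97602844238281, 46.01802444458008), 0.5784112811088562) [ 569.51705426 -166.84435892  145.        ]
red vis False
block ((317.5, 189.0), (48.0, 35.0), 90.0)
can top scene [[684.66964675 220.11753073 190.        ]] side [[663.70339939 232.28097788 190.        ]]
```

View pics/c3.png

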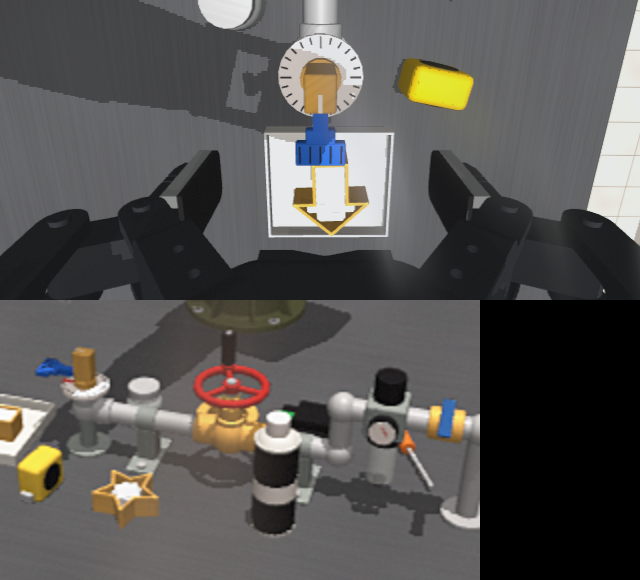

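The nozzle faces the mark: the jet is square to the pipe and the red mark lies under it. The spray can is well clear of the wheel. Next I'll move above the handle.

```bash

python3 -m crank '{"fingers":[0,0,0,0,0],"offset":[[-0.009,0.037,0],[-0.009,0.037,0],[-0.009,0.037,0],[-0.009,0.037,0],[-0.009,0.037,0]],"roll":[0,0,0,0,0]}'
python3 -m crank '{"fingers":[0,0,0],"offset":[[-0.008,0.036,0],[0,0,0],[0,0,0]],"roll":[0,0,0]}'
python3 - <<'E'
from h import *
v=shot("wrist"); s=sense(); print(s["tool_pos"])
m=hsv(v,(0,150,60),(8,255,255),(0,0,640,400))|hsv(v,(172,150,60),(180,255,255),(0,0,640,400))
c=max(cv2.findContours(m,cv2.RETR_EXTERNAL,cv2.CHAIN_APPROX_NONE)[0],key=cv2.contourArea)[:,0]
P=plane(v,cv2.convexHull(c)[:,0],160)[:,:2].astype(np.float32); print("wheel",cv2.fitEllipse(P),cv2.minEnclosingCircle(P), c.min(0),c.max(0))
print("pred handle top",px(v,[518,106,224]),"base",px(v,[518,106,170]))
cv2.imwrite("pics/w4.png",v[0][:,:,::-1])
E
```

```text
t: 5.57
tool_pos: [524.3, 71.5, 271.7]
tool_rot: [-0.001, 0.702, 0.712, -0.001]
ft_force: [1.1, -0.7, 0.6]
width: 0.997
grasp_force: 0.0
t: 5.82
tool_pos: [516.8, 107.5, 272.0]
tool_rot: [-0.001, 0.701, 0.713, -0.001]
ft_force: [-0.4, -0.9, -0.3]
width: 1.001
grasp_force: 0.0
[517.11981371 106.22785714 272.09386343]
wheel ((567.0572509765625, 126.81880187988281), (116.20719146728516, 117.6903076171875), 112.51203918457031) ((566.1342163085938, 126.783935546875), 59.79967498779297) [314  88] [471 242]
pred handle top [326.18121076 223.98004685] base [325.96395475 199.15562518]
```

View pics/w4.png

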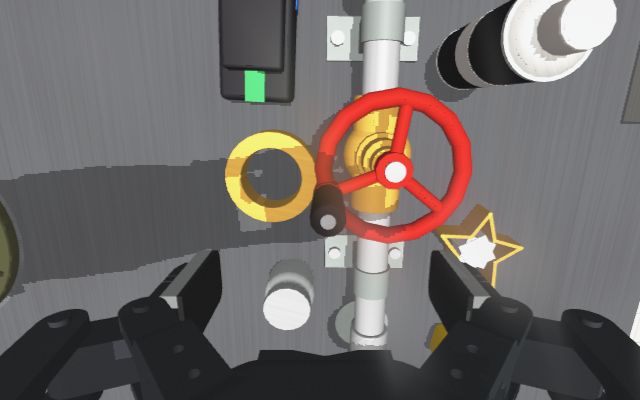

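The wrist view shows the handle top at (327,222), where I predicted (326,224). The wheel is centred at (396,172), and the can, ring and jar are clear of the fingers at grip height. Next I'll descend and grip.

```bash

python3 -m crank '{"fingers":[0,0,0,0,0],"offset":[[0.001,0,-0.025],[0,0,-0.025],[0,0,-0.025],[0,0,-0.015],[0,0,0]],"roll":[0,0,0,0,0]}' 30
python3 -m crank '{"fingers":[0.5,0.7,1,1,1],"offset":[[0,0,0],[0,0,0],[0,0,0],[0,0,0],[0,0,0]],"roll":[0,0,0,0,0]}' 30
python3 -m crank '{"fingers":[1,1,1,1,1],"offset":[[0,0,0],[0,0,0],[0,0,0],[0,0,0],[0,0,0]],"roll":[0,0,0,0,0]}' 30
python3 - <<'E'
from h import *
s=sense(); p=s["tool_pos"]; print(p)
C=np.array([566.5,125.5]); d=p[:2]-C; a=np.arctan2(d[1],d[0])%(2*np.pi); print("R",np.hypot(*d),"ang",a)
a0=a; end=0.016
th=np.linspace(a0,end,15); P=52*np.c_[np.cos(th),np.sin(th)]; print(np.round(np.diff(P,axis=0),1).tolist())
E
```

```text
t: 6.28
tool_pos: [517.2, 104.5, 179.4]
tool_rot: [-0.002, 0.702, 0.712, -0.003]
ft_force: [-0.8, -0.9, -0.9]
width: 1.004
grasp_force: 0.0
t: 6.7
tool_pos: [518.7, 106.0, 184.0]
tool_rot: [0.0, 0.702, 0.712, 0.0]
ft_force: [0.9, 0.2, -0.9]
width: 0.3
grasp_force: 0.0
t: 7.12
tool_pos: [518.5, 106.0, 184.0]
tool_rot: [0.0, 0.702, 0.712, 0.0]
ft_force: [-4.0, -1.8, 6.2]
width: 0.247
grasp_force: 29.6
[518.46357811 105.96943867 183.97696413]
R 51.854996425423465 ang 3.5277569870020273
[[-3.4, 12.6], [-0.1, 13.0], [3.1, 12.6], [6.1, 11.5], [8.8, 9.6], [10.9, 7.1], [12.3, 4.2], [13.0, 1.0], [12.8, -2.3], [11.8, -5.4], [10.1, -8.1], [7.8, -10.4], [5.0, -12.0], [1.8, -12.9]]
```

```bash

python3 -m crank '{"fingers":[1,1,1,1,1],"offset":[[-0.0034,0.0126,0],[-0.0001,0.013,0],[0.0031,0.0126,0],[0.0061,0.0115,0],[0.0088,0.0096,0]],"roll":[0,0,0,0,0]}' 30
python3 -m crank '{"fingers":[1,1,1,1],"offset":[[0.0109,0.0071,0],[0.0123,0.0042,0],[0,0,0],[0,0,0]],"roll":[0,0,0,0]}' 30
python3 -m crank '{"fingers":[1,1,1,1,1],"offset":[[0.013,0.001,0],[0.0128,-0.0023,0],[0.0118,-0.0054,0],[0.0101,-0.0081,0],[0,0,0]],"roll":[0,0,0,0,0]}' 30
```

```text
t: 7.53
tool_pos: [533.5, 166.0, 184.0]
tool_rot: [0.001, 0.702, 0.713, 0.0]
ft_force: [4.8, -11.2, 4.7]
width: 0.243
grasp_force: 30.3
t: 7.87
tool_pos: [557.6, 176.8, 184.0]
tool_rot: [0.001, 0.702, 0.712, 0.001]
ft_force: [3.0, -3.3, 5.8]
width: 0.247
grasp_force: 30.5
t: 8.28
tool_pos: [605.3, 160.4, 184.0]
tool_rot: [0.001, 0.702, 0.712, -0.0]
ft_force: [-3.1, -5.4, 9.0]
width: 0.246
grasp_force: 31.1
```

```bash

python3 -m crank '{"fingers":[1,1,1,1,1],"offset":[[0.0078,-0.0104,0],[0.005,-0.012,0],[0.0016,-0.0105,0],[0,0,0],[0,0,0]],"roll":[0,0,0,0,0]}' 30
python3 -m crank '{"fingers":[1,1,1,1],"offset":[[0.0002,-0.003,0],[0,-0.002,0],[0,0,0],[0,0,0]],"roll":[0,0,0,0]}' 30
```

```text
t: 8.7
tool_pos: [618.6, 128.6, 184.0]
tool_rot: [0.0, 0.702, 0.712, 0.0]
ft_force: [-3.5, -2.1, 6.1]
width: 0.246
grasp_force: 30.9
t: 9.03
tool_pos: [618.7, 125.9, 184.0]
tool_rot: [-0.001, 0.701, 0.713, 0.001]
ft_force: [-2.9, 9.3, 6.1]
width: 0.25
grasp_force: 30.8
```

```bash

python3 -m crank '{"fingers":[1,1,1,1,1],"offset":[[0,-0.002,0],[0,-0.002,0],[0,0,0],[0,0,0],[0,0,0]],"roll":[0,0,0,0,0]}' 30
python3 - <<'E'
from h import *
s=sense(); p=s["tool_pos"]; print(p,s["ft_force"])
P=np.array([[518.46,105.97],[557.6,176.8],[605.3,160.4],[618.6,128.6],[533.5,166.0]])
from scipy.optimize import least_squares
r=least_squares(lambda c:np.hypot(*(P-c).T)-52,[566,125]); print("C",r.x,r.fun)
d=p[:2]-r.x; a0=np.arctan2(d[1],d[0]); print("stop ang",a0)
th=0.01+np.linspace(0,2*np.pi,26); Q=52*np.c_[np.cos(th),np.sin(th)]; print(np.round(np.diff(Q,axis=0),1).tolist())
E
```

```text
t: 9.45
tool_pos: [618.6, 125.0, 184.0]
tool_rot: [-0.002, 0.701, 0.714, 0.003]
ft_force: [0.0, 29.8, 4.1]
width: 0.252
grasp_force: 30.6
[618.61755864 124.98403651 184.02888441] [ 0.0412715  29.80921036  4.1347766 ]
C [566.58797183 125.69441957] [ 0.01302144 -0.11007815 -0.00866958  0.09312308  0.1474227 ]
stop ang -0.013652595718409774
[[-1.8, 12.9], [-4.9, 12.1], [-7.8, 10.5], [-10.1, 8.2], [-11.8, 5.4], [-12.8, 2.3], [-13.0, -0.9], [-12.4, -4.2], [-10.9, -7.1], [-8.8, -9.6], [-6.2, -11.5], [-3.1, -12.7], [0.1, -13.0], [3.4, -12.6], [6.4, -11.4], [9.0, -9.4], [11.1, -6.9], [12.4, -3.9], [13.0, -0.7], [12.8, 2.6], [11.7, 5.7], [10.0, 8.4], [7.6, 10.6], [4.7, 12.2], [1.5, 12.9]]
```

The wheel is hard on the stop: the reaction is 30 N and the position no longer yields. Next I'll relax the push and wind back two turns.

```bash

python3 -m crank '{"fingers":[1,1,1],"offset":[[0,0.006,0],[0,0,0],[0,0,0]],"roll":[0,0,0]}' 30
python3 -m crank '{"fingers":[1,1,1,1,1],"offset":[[-0.0018,0.0129,0],[-0.0049,0.0121,0],[-0.0078,0.0105,0],[-0.0101,0.0082,0],[-0.0118,0.0054,0]],"roll":[0,0,0,0,0]}' 30
python3 -m crank '{"fingers":[1,1],"offset":[[0,0,0],[0,0,0]],"roll":[0,0]}' 30
```

```text
t: 9.7
tool_pos: [618.6, 127.2, 184.0]
tool_rot: [-0.0, 0.701, 0.713, 0.001]
ft_force: [-3.7, 2.2, 6.7]
width: 0.251
grasp_force: 30.9
t: 10.12
tool_pos: [582.3, 175.0, 184.0]
tool_rot: [0.001, 0.702, 0.712, -0.0]
ft_force: [0.0, -14.1, 7.4]
width: 0.25
grasp_force: 30.9
t: 10.28
tool_pos: [581.8, 175.1, 184.0]
tool_rot: [0.0, 0.702, 0.713, -0.0]
ft_force: [-3.4, -6.3, 6.6]
width: 0.249
grasp_force: 30.9
```

```bash

python3 -m crank '{"fingers":[1,1,1,1,1],"offset":[[-0.0128,0.0023,0],[-0.013,-0.0009,0],[-0.0124,-0.0042,0],[-0.0109,-0.0071,0],[-0.0088,-0.0096,0]],"roll":[0,0,0,0,0]}' 30
python3 -m crank '{"fingers":[1,1,1,1,1],"offset":[[-0.0062,-0.0115,0],[-0.0031,-0.0127,0],[0.0001,-0.013,0],[0.0034,-0.0126,0],[0.0064,-0.0114,0]],"roll":[0,0,0,0,0]}' 30
python3 -m crank '{"fingers":[1,1,1,1,1],"offset":[[0.009,-0.0094,0],[0.0111,-0.0069,0],[0.0124,-0.0039,0],[0.013,-0.0007,0],[0.0128,0.0026,0]],"roll":[0,0,0,0,0]}' 30
python3 -m crank '{"fingers":[1,1,1,1,1],"offset":[[0.0117,0.0057,0],[0.01,0.0084,0],[0.0076,0.0106,0],[0.0047,0.0122,0],[0.0015,0.0129,0]],"roll":[0,0,0,0,0]}' 30
python3 -m crank '{"fingers":[1,1],"offset":[[0,0,0],[0,0,0]],"roll":[0,0]}' 30
```

```text
t: 10.7
tool_pos: [524.5, 156.0, 184.0]
tool_rot: [0.001, 0.701, 0.713, 0.001]
ft_force: [9.1, -2.9, 3.3]
width: 0.248
grasp_force: 30.7
t: 11.12
tool_pos: [524.9, 93.8, 184.0]
tool_rot: [-0.0, 0.702, 0.713, 0.0]
ft_force: [3.1, 7.1, 6.2]
width: 0.251
grasp_force: 31.0
t: 11.53
tool_pos: [583.9, 75.8, 183.9]
tool_rot: [-0.0, 0.702, 0.712, 0.0]
ft_force: [-7.3, 9.9, 10.2]
width: 0.246
grasp_force: 31.4
t: 11.95
tool_pos: [618.9, 125.8, 183.9]
tool_rot: [-0.0, 0.702, 0.712, -0.001]
ft_force: [-14.1, -4.0, 12.6]
width: 0.251
grasp_force: 31.8
t: 12.12
tool_pos: [618.7, 126.6, 184.0]
tool_rot: [-0.0, 0.701, 0.713, 0.0]
ft_force: [-5.2, 1.8, 8.6]
width: 0.251
grasp_force: 31.5
```

One turn is done. Now the second.

```bash

python3 -m crank '{"fingers":[1,1,1,1,1],"offset":[[-0.0018,0.0129,0],[-0.0049,0.0121,0],[-0.0078,0.0105,0],[-0.0101,0.0082,0],[-0.0118,0.0054,0]],"roll":[0,0,0,0,0]}' 30
python3 -m crank '{"fingers":[1,1,1,1,1],"offset":[[-0.0128,0.0023,0],[-0.013,-0.0009,0],[-0.0124,-0.0042,0],[-0.0109,-0.0071,0],[-0.0088,-0.0096,0]],"roll":[0,0,0,0,0]}' 30
python3 -m crank '{"fingers":[1,1,1,1,1],"offset":[[-0.0062,-0.0115,0],[-0.0031,-0.0127,0],[0.0001,-0.013,0],[0.0034,-0.0126,0],[0.0064,-0.0114,0]],"roll":[0,0,0,0,0]}' 30
python3 -m crank '{"fingers":[1,1,1,1,1],"offset":[[0.009,-0.0094,0],[0.0111,-0.0069,0],[0.0124,-0.0039,0],[0.013,-0.0007,0],[0.0128,0.0026,0]],"roll":[0,0,0,0,0]}' 30
python3 -m crank '{"fingers":[1,1,1,1,1],"offset":[[0.0117,0.0057,0],[0.01,0.0084,0],[0.0076,0.0106,0],[0.0047,0.0122,0],[0.0015,0.0129,0]],"roll":[0,0,0,0,0]}' 30
python3 -m crank '{"fingers":[1,1,1,1,1],"offset":[[0,0,0],[0,0,0],[0,0,0],[0,0,0],[0,0,0]],"roll":[0,0,0,0,0]}' 30
python3 - <<'E'
from h import *
S=shot("scene");D=shot("side"); s=sense(); print(s["tool_pos"],s["grasp_force"])
im=np.vstack([cv2.resize(S[0][140:290,200:480],(560,300)),cv2.resize(D[0][140:290,215:495],(560,300))])
cv2.imwrite("pics/end.png",im[:,:,::-1])
E
```

```text
t: 12.53
tool_pos: [582.8, 174.8, 184.0]
tool_rot: [0.001, 0.702, 0.712, 0.0]
ft_force: [0.9, -8.8, 7.6]
width: 0.25
grasp_force: 31.2
t: 12.95
tool_pos: [524.4, 155.7, 184.0]
tool_rot: [0.0, 0.702, 0.713, 0.001]
ft_force: [5.8, 1.0, 5.5]
width: 0.25
grasp_force: 31.1
t: 13.37
tool_pos: [525.0, 93.7, 184.0]
tool_rot: [-0.0, 0.702, 0.712, 0.0]
ft_force: [3.4, 6.9, 5.5]
width: 0.249
grasp_force: 31.1
t: 13.78
tool_pos: [584.0, 75.9, 183.9]
tool_rot: [-0.0, 0.702, 0.712, 0.0]
ft_force: [-7.9, 10.6, 9.7]
width: 0.246
grasp_force: 31.5
t: 14.2
tool_pos: [618.9, 125.7, 183.9]
tool_rot: [-0.0, 0.702, 0.712, -0.001]
ft_force: [-15.0, -3.5, 13.7]
width: 0.244
grasp_force: 31.9
t: 14.62
tool_pos: [618.7, 125.9, 184.0]
tool_rot: [-0.0, 0.702, 0.713, 0.0]
ft_force: [-5.6, 2.7, 8.7]
width: 0.25
grasp_force: 31.6
[618.71709516 125.89899143 183.97675076] 31.569185256958008
```

View pics/end.png

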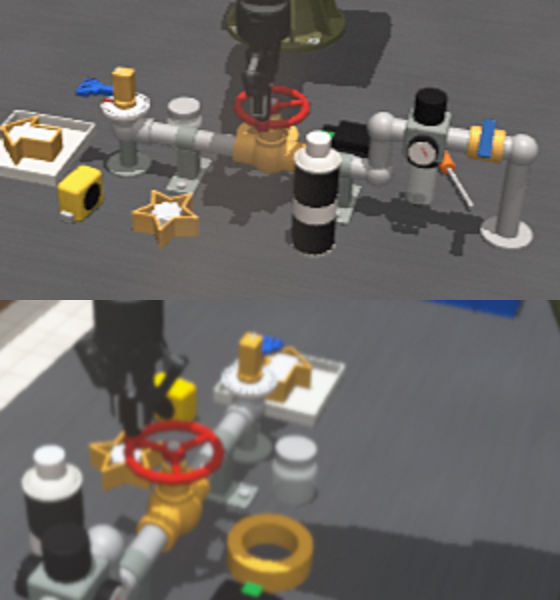

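The gripper holds the handle on the stop side (+x), two turns out, and the handle sits within about 1 mm of its stop position. The nozzle is still on its mark and the loose things have not moved.

```bash
python3 -c "
from plant import workorder
print(workorder.job_done())"
```

```text
the job is handed in; nothing more can be done
None
```

I handed the job in at about 15 s: nozzle on the red mark, valve shut hard on its stop then backed off two full turns, handle still gripped at about 31 N, nothing else on the bench disturbed; no verdict was returned.

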